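Turn the sharpening stone to its grooved face in the sliding-jaw holder

TASK

The sharpening stone stands on its narrow edge, loose between the jaws of its sliding-jaw holder, and must be held with its grooved broad face up. First take the small dressing stone off the holder and leave it on the worktop; then slide the jaw open, tip the sharpening stone over inside the holder (do not lift it out) so that it lies flat and central on the bed with the grooves up, and slide the jaw home so that the stone is held between both jaws. Leave the things standing round about where they are.

Things in the scene. Friction and masses are not known exactly. Their poses are not given: they have to be found in the camera images.
- holder: fixed stone holder, turned any way round. Wooden bed 190 (x) x 90 (y) mm, top 16 mm above the worktop; origin on the worktop under the bed's middle; x = clamping direction. Fixed steel jaw at the -x end: 80 mm wide, 18 thick, 20 high above the bed, gripping face at x = -77 mm. End stop at the +x end: x = 85 to 95 mm, 12 mm high. The sliding jaw runs along x between them.
- jaw (a joint): sliding jaw: gap between the jaws = 50 mm + this value (m). Range -0.020 (gap 30 mm) to 0.075 (gap 125 mm, fully open at the end stop). About 3 N of friction; stays where it is left. The jaw is 36 mm thick in x, 80 mm wide in y, 20 mm high above the bed, with an upright tab on top.
- jaw_tab (a point): middle of the top of the sliding jaw's tab, 61 mm above the worktop; the axes are the holder's. The tab is 20 mm long in x, 12 mm thick in y, 25 mm high (36 to 61 mm above the worktop); its middle lies 24 mm behind (+x of) the jaw's gripping face.
- stone: grey sharpening stone, 32 (x) x 150 (y) x 60 (z) mm, about 0.6 kg, loose. Starts standing on its narrow edge on the bed, z up, axes along the holder's, its ends overhanging the bed. Origin: centre of the edge it starts on. Its +x broad face has eight raised bands with grooves between and looks at the sliding jaw at the start; the -x face is smooth.
- stone_center (a point): middle of the sharpening stone; 46 mm above the worktop standing on edge in the holder, 32 mm lying flat in it.
- dresser: small pale dressing stone, a plain block 34 (x) x 24 (y) x 20 (z) mm, 45 g, loose; lies on the bed behind the sliding jaw, in the way of its opening. Origin: centre of its underside.
- dresser_center (a point): middle of the dressing stone.
- pepper_mill: shaker with a grey cap, 44 mm across, 90 mm tall, bystander beside the holder; origin: centre of its underside
- spice_3: spice jar with a green cap, 44 mm across, 99 mm tall, bystander beside the holder; origin: centre of its underside
- spice_4: spice jar with a dark cap, 41 mm across, 104 mm tall, bystander beside the holder; origin: centre of its underside
- tumbler: clear drinking glass, 81 mm across, 93 mm tall, bystander beside the holder; origin: centre of its underside
- tub_a: white yoghurt tub, 72 mm across, 71 mm tall, bystander beside the holder; origin: centre of its underside
There are look-alikes about, which are no part of the job. Leave any yellow look-alike of the stone alone. Of the things that look like the dresser, the larger one is meant.

How it is judged:
By the outcome, as a careful person would: the job done as asked, in the order asked, and still so for the second after the job is handed in, with the robot touching nothing.
It also fails if it takes over 72 s, if anything falls off the work surface, if the arm or the gripper's body presses on something with over 40 N, if the wrist force passes 120 N, or if a joint passes its speed limit or range.

ROBOT

A 6-joint arm with a two-finger parallel gripper is mounted at the origin on a cart in front of the work surface, level with it; the furniture and walls round the work are solid. World frame = base frame: x ahead of the robot, y to its left, z up, the work surface at z = 0. Lengths are in m, angles in rad, forces in N, time in s.
With the tool pointing down it reaches from about 0.35 to 0.975 m from the base axis. Payload 4.9 kg.
Tool frame: the origin (TCP) lies on the centre line of the jaws, within the pads' length; the fingertips stand 22 mm ahead of it and the grasp point (between the pads) lies 3 mm ahead of it (manip.tcp_to_tips is the distance from the TCP to the fingertips, in m); z points along the fingers, x is the direction in which the jaws open and shut, and the axes are right-handed (so a half turn about z gives the same grasp; the last joint's range is limited). The gripper opens to 85 mm and grips with 20 to 120 N. Pads are 22 mm wide; open, the fingers measure 114 mm over their backs; the gripper's body (76 mm by 85 mm) begins 54 mm behind the grasp point. The pads swing forward as they close: fully open they stand 13 mm farther back than shut.
Start: joints at [-0.119, 0.053, 1.613, -0, 1.476, -0.119], TCP at [0.625, 0, 0.253] pointing down, gripper open.
Joint ranges: [-3.01, 3.01], [-1.01, 2.22], [0.06, 2.58], [-1.02, 4.17], [0.09, 2.62], [-3.14, 3.14]. Speed limits (rad/s): [2.57, 2.57, 3.14, 3.14, 3.14, 3.14].

INTERFACE

Orientations are given as a unit quaternion [w, x, y, z].
In Python, from plant import manip gives the robot as it stands.
- The arm moves only by the shell command python3 -m pendant 'ROWS'. ROWS is a JSON object of lists of equal length, an entry for each row: "linear": the shift along the tool's x, y, z in cm, a list of three; "rotation": the turn, a rotation vector about the tool's x, y, z in degrees, a list of three; "grip": the closure, from 0 (fully open) to 1 (shut). A call has exactly 10 rows; each row is the pose to reach, as a shift and turn from the pose commanded when the call began, along the tool's axes at that moment; what a row does not reach only later rows make up. A row lasts 1/12 s, in which the tool goes at most 41.7 mm and 7.16 degrees, less where a joint would pass 70% of its speed; a pose out of reach is approached as far as the arm can. A call with a gripper value outside its range is refused whole. The fingers move at their own pace and stop on an object; the grip force is fixed at half the most. Time passes only in rows, so rows that repeat a pose let the fingers close, or fill a call up. It gives the time, the measured TCP pose, the force and the opening at its end, in the units of the state.
- manip.state(): the state, without advancing time (a new reading comes with each control period).
- manip.grab_frame(name): name is "scene" or "side" or "wrist"; returns the picture (480x640x3 uint8, red, green, blue); there is no depth.
- manip.calibration(name): a dict with "fx", "fy", "cx", "cy" (pixels), "cam_to_world" (4x4, takes a point from camera to world coordinates). Camera axes: x right, y up, looking along -z (the intrinsics and any distortion apply to the point x, -y, -z); pixel columns grow to the right and rows downward; lengths in m; the calibration is good to about 2 mm. A picture is of the moment at which its call begins: read the wrist's pose just before it. calibration takes no time and is no camera call; for the wrist camera it gives the pose at the moment of the call.
- manip.job_done(): hands the job in, once; it reports no verdict.
The state is a dict: "time": time; "joint_pos": joint angles; "joint_vel": joint speeds; "joint_efforts": joint torques, N m; "tool_pos": TCP position; "tool_rot": TCP orientation; "contact_force": force on the tool from outside, world axes, zero at the start; "ft_torque": the same for the moment, N m; "gripper_width": opening from 0.0 (shut) to 1.0 (fully open).
Only numpy, scipy, OpenCV 4.12 (cv2) and the standard library are available. Lean on these libraries where they do the work, as an engineer would, in place of code of your own. Each camera call takes 0.05 s, during which the arm holds its last target. There are 200 camera calls.

## Working session

There is one attempt and no reset: what is moved stays moved. The work goes in short steps, Python scripts to look and compute and a shell command to move; the robot and the scene stay as the last step left them, time stands still between calls to the robot, and variables do not carry over. Pictures are saved under pics/ and viewed, about 8 in all and at most 12, crops included, and the job is handed in when it is done.

```bash
mkdir -p pics; ls; python3 - <<'E'
from plant import manip
import cv2,numpy as np
for n in("scene","side"):
    im=manip.grab_frame(n); cv2.imwrite(f"pics/{n}0.png",im[:,:,::-1]); c=manip.calibration(n)
    print(n,{k:(np.round(v,4).tolist() if k=="cam_to_world" else v) for k,v in c.items()})
print(manip.state(),manip.tcp_to_tips)
E
```

```text
pics
scene {'fx': 596.6969181772638, 'fy': 596.6969181772638, 'cx': 315.96659786647524, 'cy': 243.6542251276273, 'cam_to_world': [[-0.7864, 0.4358, -0.4379, 0.079], [-0.6174, -0.5782, 0.5333, 0.6298], [-0.0208, 0.6897, 0.7238, 0.8152], [0.0, 0.0, 0.0, 1.0]]}
side {'fx': 462.4784825790212, 'fy': 462.4784825790212, 'cx': 318.76652040761905, 'cy': 243.5909837532096, 'cam_to_world': [[-0.8522, 0.2424, -0.4637, 0.0847], [-0.5231, -0.4088, 0.7478, 0.7705], [-0.0083, 0.8798, 0.4752, 0.4886], [0.0, 0.0, 0.0, 1.0]]}
{'time': 0.1, 'joint_pos': array([-1.18994987e-01,  5.32896633e-02,  1.61418492e+00,  5.09102366e-05,
        1.47600664e+00, -1.18996688e-01]), 'joint_vel': array([ 0.00019288, -0.00203695, -0.00177312, -0.00011228,  0.00104855,
       -0.00093376]), 'joint_efforts': array([ 6.14647306e-04, -3.94903493e+01, -3.71363103e+01, -4.52310599e-05,
        3.99340541e-03, -4.17574097e-05]), 'tool_pos': array([6.24465407e-01, 8.06085187e-05, 2.52169791e-01]), 'tool_rot': array([-1.37260269e-04,  9.99999554e-01, -1.58257105e-06, -9.34598492e-04]), 'contact_force': array([0.35723739, 0.8477327 , 0.01393868]), 'ft_torque': array([ 0.00624173, -0.03002854,  0.0441998 ]), 'gripper_width': 0.9993801904688385} 0.022
```

View pics/scene0.png

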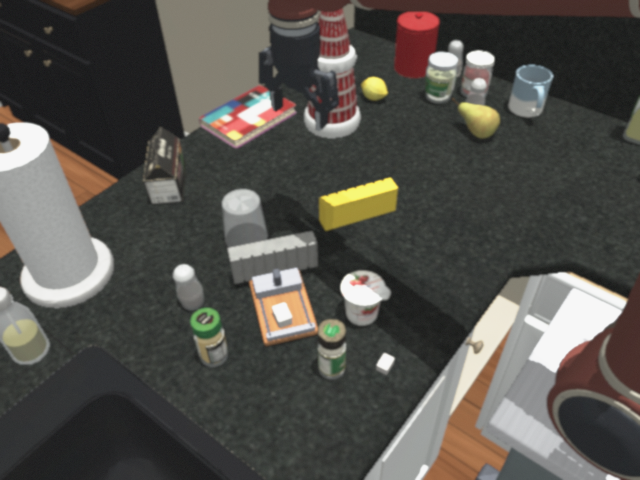

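View pics/side0.png

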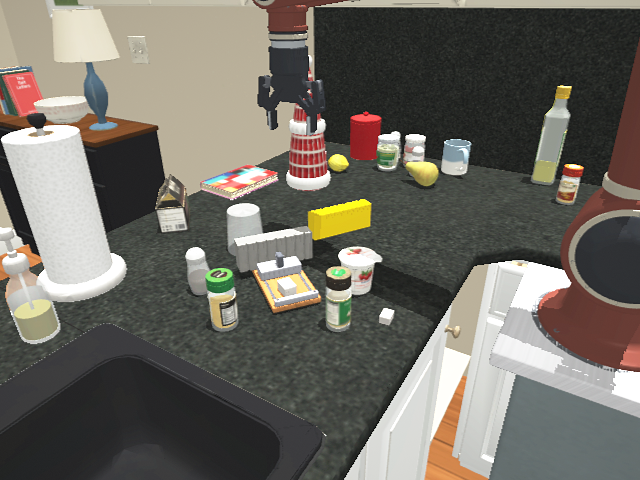

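Scene view: the grey stone is at (273,256), the jaw tab at (277,278), and the bed corners run to about (316,330). There are two pale blocks. The one on the bed behind the jaw, (282,314), looks like the larger and fits "on the bed behind the jaw". The one on the worktop at (385,363) looks smaller. I'll confirm with a crop.

```bash
cat > h.py <<'E'
from plant import manip
import cv2,numpy as np
from scipy.spatial.transform import Rotation as R
def px(name,u,v,z,c=None):
    c=c or manip.calibration(name); T=np.array(c["cam_to_world"])
    d=T[:3,:3]@np.array([(u-c["cx"])/c["fx"],-(v-c["cy"])/c["fy"],-1.])
    o=T[:3,3]; return o+d*(z-o[2])/d[2]
def proj(name,p,c=None):
    c=c or manip.calibration(name); T=np.array(c["cam_to_world"])
    q=T[:3,:3].T@(np.array(p)-T[:3,3]); return np.array([c["cx"]-c["fx"]*q[0]/q[2],c["cy"]+c["fy"]*q[1]/q[2]])
def tool(dw):  # world shift (m) -> tool cm at present
    q=manip.state()["tool_rot"]; return np.round(100*R.from_quat(np.r_[q[1:],q[0]]).inv().apply(dw),2)
E
python3 - <<'E'
import cv2
a=cv2.imread("pics/scene0.png")[225:400,165:405]; b=cv2.imread("pics/side0.png")[220:340,180:400]
cv2.imwrite("pics/c1.png",cv2.resize(a,None,fx=3.33,fy=3.33,interpolation=cv2.INTER_CUBIC))
cv2.imwrite("pics/c2.png",cv2.resize(b,None,fx=3.6,fy=3.6,interpolation=cv2.INTER_CUBIC))
E
```

```text
(no output)
```

View pics/c1.png

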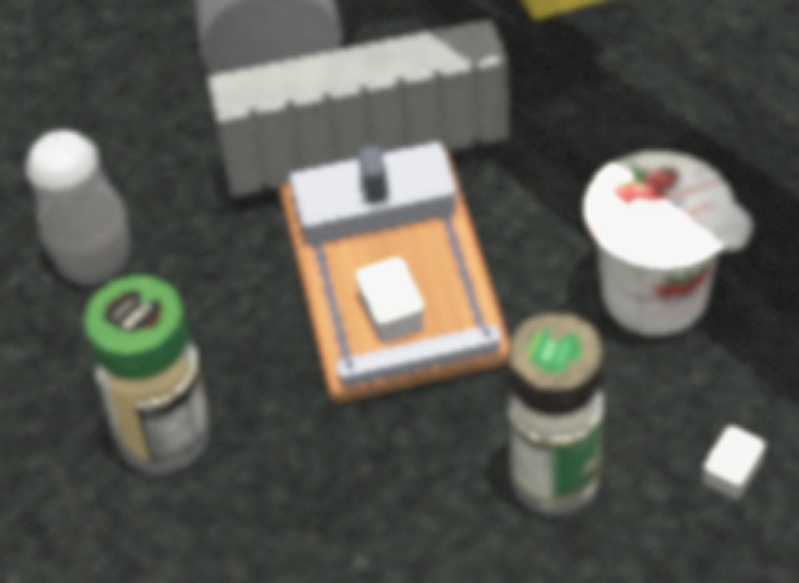

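Crop: the block on the bed, top corners at crop (357,268), (402,257), (422,298) and (377,313), is clearly larger than the worktop one at crop (735,460). So the bed block is the dresser. Next I'll fit the poses.

```bash
cat > fit.py <<'E'
from h import *
from scipy.optimize import least_squares
c=manip.calibration("scene"); f=lambda P:np.array(P)/3.33+[165,225]
rot=lambda a:np.array([[np.cos(a),-np.sin(a)],[np.sin(a),np.cos(a)]])
def body(p,L): return [np.r_[p[:2]+rot(p[2])@np.array(l[:2]),l[2]] for l in L]
bed=[(.095,-.045,.016),(.095,.045,.016)]; bp=f([(334,393),(509,350)])
jp=f([(290,178),(445,143),(457,190),(305,225),(372,150)])
def res(q):
    v=q[3]; L=bed+[(-.027+v,-.04,.036),(-.027+v,.04,.036),(.009+v,.04,.036),(.009+v,-.04,.036),(-.003+v,0,.061)]
    return (np.array([proj("scene",P,c) for P in body(q,L)])-np.r_[bp,jp]).ravel()
m=px("scene",*f([372,250]),.016)
s=min((least_squares(res,[m[0],m[1],a,0]) for a in np.arange(-3,3.2,1)),key=lambda s:s.cost)
q=s.x; print("holder",q,np.degrees(q[2]),"rms",np.sqrt(np.mean(s.fun**2)))
loc=lambda P:rot(q[2]).T@(P[:2]-q[:2])
st=[px("scene",*p,.076) for p in f([(213,122),(508,62),(495,22),(210,75)])]
print("stone corners holder mm",[np.round(1000*loc(P)) for P in st],"ctr",np.mean(st,0))
d=[px("scene",*p,.036) for p in f([(357,268),(402,257),(422,298),(377,313)])]
print("dresser",[np.round(1000*loc(P)) for P in d],np.mean(d,0), "yawx",np.degrees(np.arctan2(*(d[3]-d[0]+d[2]-d[1])[1::-1])))
print("sizes",[np.round(1000*np.linalg.norm(d[i]-d[i-1])) for i in range(4)])
for n,u,v,z in[("mill",63,160,.09),("sp3",137,312,.099),("sp4",557,350,.104),("tub",655,210,.071),("small",735,450,.015)]:
    P=px("scene",*f([u,v]),z); print(n,P.round(3),np.round(1000*loc(P)))
P=px("scene",242,197,.093); print("tumbler",P,np.round(1000*loc(P)))
P=px("scene",358,195,.06); print("yellow",P,np.round(1000*loc(P)))
E
python3 fit.py
```

```text
holder [ 5.41426453e-01  1.69399170e-01 -3.78903883e+00 -2.95678502e-03] -217.09593354125363 rms 0.9835505279158782
stone corners holder mm [array([-38., -74.]), array([-38.,  79.]), array([-68.,  80.]), array([-71., -70.])] ctr [0.58221151 0.134069   0.076     ]
dresser [array([ 40., -20.]), array([40.,  3.]), array([67.,  7.]), array([ 70., -16.])] [0.50207533 0.20725328 0.036     ] yawx 150.44516586745632
sizes [np.float64(30.0), np.float64(23.0), np.float64(28.0), np.float64(23.0)]
mill [0.648 0.275 0.09 ] [ -21. -148.]
sp3 [0.548 0.322 0.099] [  87. -125.]
sp4 [0.384 0.227 0.104] [161.  49.]
tub [0.41  0.115 0.071] [ 72. 123.]
small [0.322 0.172 0.015] [177. 131.]
tumbler [0.69533661 0.08652298 0.093     ] [-173.  -27.]
yellow [ 0.55090916 -0.07451556  0.06      ] [-155.  189.]
```

View pics/c2.png

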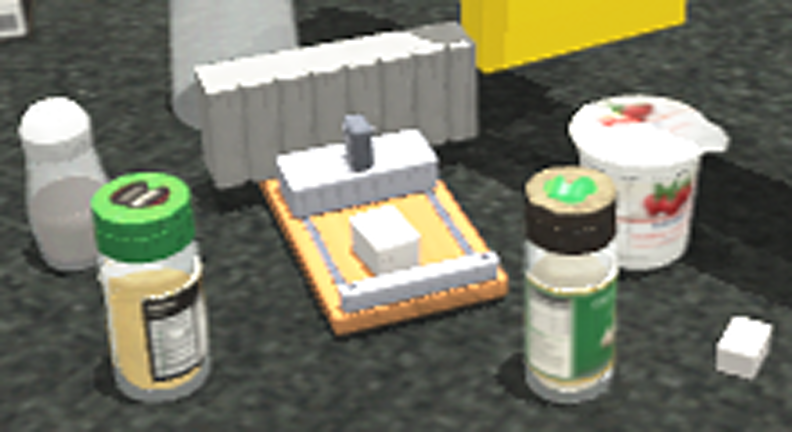

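The side crop agrees with the fit: the dresser sits between the jaw and the end stop. The holder is at (0.541, 0.169) with yaw 143°, and the sizes come out near nominal. I'll move above the dresser and look with the wrist camera.

```bash
python3 -m pendant '{"linear":[[-12.2,-20.7,6],[-12.2,-20.7,6],[-12.2,-20.7,6],[-12.2,-20.7,6],[-12.2,-20.7,6],[-12.2,-20.7,6],[-12.2,-20.7,6],[-12.2,-20.7,6],[-12.2,-20.7,6],[-12.2,-20.7,6]],"rotation":[[0,0,-7],[0,0,-14],[0,0,-21],[0,0,-28],[0,0,-35],[0,0,-42],[0,0,-49],[0,0,-56],[0,0,-58],[0,0,-58]],"grip":[0.3,0.3,0.3,0.3,0.3,0.3,0.3,0.3,0.3,0.3]}'
python3 - <<'E'
from h import *
import json
c=manip.calibration("wrist"); im=manip.grab_frame("wrist"); cv2.imwrite("pics/w1.png",im[:,:,::-1])
json.dump({k:np.array(v).tolist() for k,v in c.items()},open("w1.json","w"))
s=manip.state(); print(s["tool_pos"],R.from_quat(np.r_[s["tool_rot"][1:],s["tool_rot"][0]]).as_matrix().round(3).tolist())
print(proj("scene",[.418,.338,0]),proj("side",[.418,.338,0]))
E
```

```text
time: 0.93
tool_pos: [0.5024, 0.2073, 0.1927]
tool_rot: [-0.0, 0.874, 0.485, -0.001]
contact_force: [-0.4, 0.6, 0.2]
gripper_width: 0.701
[0.50260445 0.20706641 0.19282481] [[0.531, 0.848, -0.001], [0.848, -0.531, -0.0], [-0.001, -0.001, -1.0]]
[269.64133003 407.69090878] [283.77464542 355.79199012]
```

View pics/w1.png

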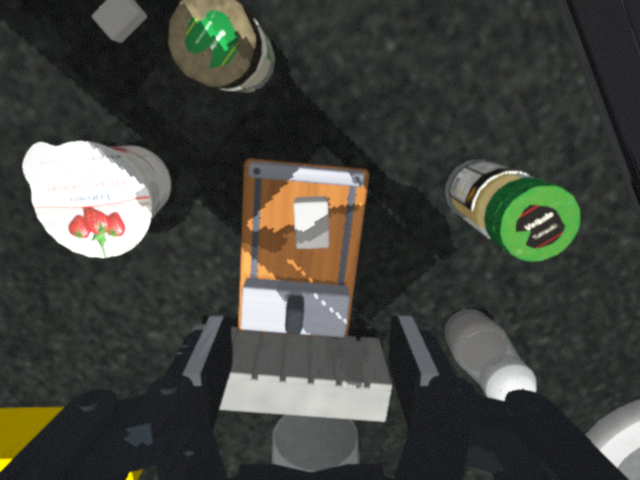

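The wrist view is clear. Bed +x corners are at (245,158) and (369,170), the jaw top spans (242,289) to (347,335), the dresser is at (312,222), and the stone top spans (225,375) to (388,420). I'll refine the fit from this view.

```bash
cat > fit2.py <<'E'
from h import *
import json
from scipy.optimize import least_squares
c={k:(np.array(v) if k=="cam_to_world" else v) for k,v in json.load(open("w1.json")).items()}
print("cam",np.array(c["cam_to_world"])[:3,3])
rot=lambda a:np.array([[np.cos(a),-np.sin(a)],[np.sin(a),np.cos(a)]])
def body(p,L): return [np.r_[p[:2]+rot(p[2])@np.array(l[:2]),l[2]] for l in L]
uv=np.array([(369,170),(245,158),(351,293),(242,289),(238,330),(347,335)])
def res(q):
    v=q[3]; L=[(.095,-.045,.016),(.095,.045,.016),(.009+v,-.04,.036),(.009+v,.04,.036),(-.027+v,.04,.036),(-.027+v,-.04,.036)]
    return (np.array([proj("",P,c) for P in body(q,L)])-uv).ravel()
s=least_squares(res,[.541,.169,2.494,0]); q=s.x
print(q,np.degrees(q[2])); print(s.fun.reshape(-1,2).round(1).tolist())
loc=lambda P:np.round(1000*rot(q[2]).T@(P[:2]-q[:2]))
for z,pts in((.036,[(294,198),(326,197),(330,248),(298,248)]),(.036,[(329,235),(297,232)]),(.016,[(330,248),(298,248)]),(.076,[(225,375),(391,383),(388,420),(219,412)]),(.016,[(388,338),(235,328)]),(.061,[(294,331)])):
    print(z,[loc(px("",u,v,z,c)).tolist() for u,v in pts],np.mean([px("",u,v,z,c) for u,v in pts],0).round(4))
E
python3 fit2.py
python3 -c "
import cv2
a=cv2.imread('pics/w1.png')[150:430,210:410];cv2.imwrite('pics/w1c.png',cv2.resize(a,None,fx=2.14,fy=2.14,interpolation=cv2.INTER_CUBIC))"
```

```text
cam [0.43020353 0.25225758 0.31290262]
[ 0.54183199  0.170325    2.503142   -0.00298988] 143.4194719866436
[[0.9, -0.7], [-2.2, 0.7], [0.1, 1.4], [-0.1, -2.8], [2.6, -0.6], [-1.3, 2.0]]
0.036 [[74.0, 7.0], [77.0, -15.0], [41.0, -21.0], [39.0, 1.0]] [0.4996 0.2103 0.036 ]
0.036 [[50.0, -19.0], [51.0, 3.0]] [0.5062 0.207  0.036 ]
0.016 [[34.0, -23.0], [32.0, 1.0]] [0.5219 0.1983 0.016 ]
0.076 [[-42.0, 44.0], [-39.0, -69.0], [-70.0, -71.0], [-73.0, 48.0]] [0.5938 0.1468 0.076 ]
0.016 [[-40.0, -77.0], [-41.0, 47.0]] [0.5835 0.1581 0.016 ]
0.061 [[-13.0, -0.0]] [0.5524 0.1628 0.061 ]
```

View pics/w1c.png

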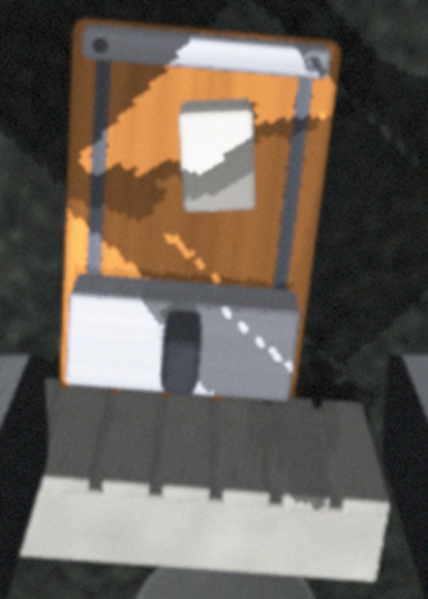

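```bash
python3 -m pendant '{"linear":[[0.1,-0.3,4],[0.1,-0.3,8],[0.1,-0.3,11],[0.1,-0.3,13],[0.1,-0.3,14.2],[0.1,-0.3,15.1],[0.1,-0.3,15.1],[0.1,-0.3,15.1],[0.1,-0.3,15.1],[0.1,-0.3,15.1]],"rotation":[[0,0,-3.5],[0,0,-3.5],[0,0,-3.5],[0,0,-3.5],[0,0,-3.5],[0,0,-3.5],[0,0,-3.5],[0,0,-3.5],[0,0,-3.5],[0,0,-3.5]],"grip":[0.3,0.3,0.3,0.3,0.3,0.3,0.3,1,1,1]}'
python3 -m pendant '{"linear":[[0,0,0],[0,0,0],[0,0,0],[0,0,-1],[0,0,-3],[0,0,-6],[0,0,-9],[0,0,-12],[0,0,-12],[0,0,-12]],"rotation":[[0,0,0],[0,0,0],[0,0,0],[0,0,0],[0,0,0],[0,0,0],[0,0,0],[0,0,0],[0,0,0],[0,0,0]],"grip":[1,1,1,1,1,1,1,1,1,1]}'
python3 - <<'E'
from h import *
s=manip.state(); print(s["tool_pos"],tool(np.array([.418,.338,.045])-s["tool_pos"]))
E
```

```text
time: 1.82
tool_pos: [0.5024, 0.2098, 0.0442]
tool_rot: [0.0, 0.859, 0.511, 0.002]
contact_force: [0.0, 0.1, -0.4]
gripper_width: 0.286
time: 2.65
tool_pos: [0.5023, 0.2099, 0.1654]
tool_rot: [0.001, 0.859, 0.511, 0.003]
contact_force: [-0.2, 0.1, -0.5]
gripper_width: 0.263
[0.50230714 0.20985167 0.16543554] [  7.19 -13.57  12.02]
```

```bash
python3 -m pendant '{"linear":[[2,-4,0],[4,-8,0],[6,-11,0],[7.2,-13.6,2],[7.2,-13.6,5],[7.2,-13.6,8],[7.2,-13.6,10.5],[7.2,-13.6,12.2],[7.2,-13.6,13],[7.2,-13.6,13.4]],"rotation":[[0,0,0],[0,0,0],[0,0,0],[0,0,0],[0,0,0],[0,0,0],[0,0,0],[0,0,0],[0,0,0],[0,0,0]],"grip":[1,1,1,1,1,1,1,1,1,1]}'
python3 -c "
from h import *
im=manip.grab_frame('side');cv2.imwrite('pics/s2.png',cv2.resize(im[200:400,150:420,::-1],None,fx=2.9,fy=2.9,interpolation=cv2.INTER_CUBIC));print(manip.state()['tool_pos'])"
```

```text
time: 3.48
tool_pos: [0.4137, 0.3367, 0.0283]
tool_rot: [-0.0, 0.859, 0.511, -0.004]
contact_force: [-15.7, -8.4, 36.9]
gripper_width: 0.264
[0.41469377 0.33718815 0.02861693]
```

View pics/s2.png

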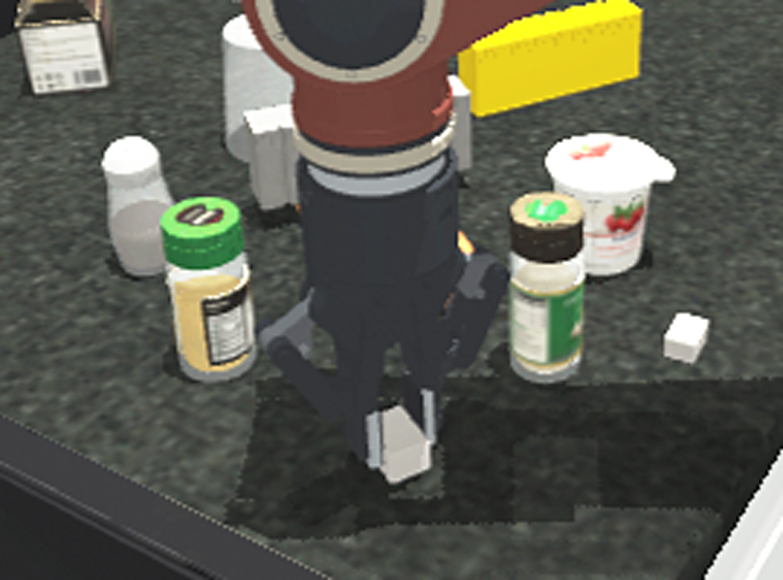

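Side view: the dresser is down on the worktop, clear of the jars, and still in the fingers at (400,445). Force is 37 N, so it's on the table. I'll release and rise.

```bash
python3 -m pendant '{"linear":[[0,0,-0.3],[0,0,-0.3],[0,0,-0.3],[0,0,-0.3],[0,0,-0.3],[0,0,-4],[0,0,-8],[0,0,-12],[0,0,-16],[0,0,-16]],"rotation":[[0,0,0],[0,0,0],[0,0,0],[0,0,0],[0,0,0],[0,0,0],[0,0,0],[0,0,0],[0,0,0],[0,0,0]],"grip":[1,0.5,0.5,0.5,0.5,0.5,0.5,0.5,0.5,0.5]}'
python3 - <<'E'
from h import *
s=manip.state(); print(s["tool_pos"],tool(np.array([.5466,.1667,.12])-s["tool_pos"]))
q=s["tool_rot"];m=R.from_quat(np.r_[q[1:],q[0]]).as_matrix();print(m.round(3),np.degrees(np.arctan2(m[1,0],m[0,0])))
E
```

```text
time: 4.37
tool_pos: [0.42, 0.3402, 0.1987]
tool_rot: [-0.0, 0.859, 0.511, 0.008]
contact_force: [-0.1, 1.0, 2.0]
gripper_width: 0.5
[0.42003766 0.34022561 0.19865712] [-9.33 19.34  7.89]
[[ 0.477  0.879  0.014]
 [ 0.879 -0.477  0.009]
 [ 0.014  0.008 -1.   ]] 61.50944804904317
```

```bash
python3 -m pendant '{"linear":[[-1.8,3.7,0],[-3.6,7.4,0],[-5.4,11.1,0],[-7.2,14.8,0],[-9.3,19.3,1],[-9.3,19.3,4],[-9.3,19.3,7],[-9.3,19.3,8],[-9.3,19.3,8],[-9.3,19.3,8]],"rotation":[[0,0,3],[0,0,6],[0,0,8],[0,0,8],[0,0,8],[0,0,8],[0,0,8],[0,0,8],[0,0,8],[0,0,8]],"grip":[0.5,0.5,0.5,0.5,0.5,0.5,0.5,0.5,0.5,0.5]}'
python3 - <<'E'
from h import *
im=manip.grab_frame('side');cv2.imwrite('pics/s3.png',cv2.resize(im[180:400,150:420,::-1],None,fx=2.7,fy=2.7,interpolation=cv2.INTER_CUBIC))
s=manip.state(); print(s["tool_pos"],tool(np.array([.5466,.1667,.062])-s["tool_pos"]))
E
```

```text
time: 5.2
tool_pos: [0.5406, 0.1641, 0.1081]
tool_rot: [-0.0, 0.893, 0.45, -0.001]
contact_force: [0.2, 0.8, 0.5]
gripper_width: 0.501
[0.54158987 0.1644599  0.10961587] [0.47 0.26 4.76]
```

View pics/s3.png

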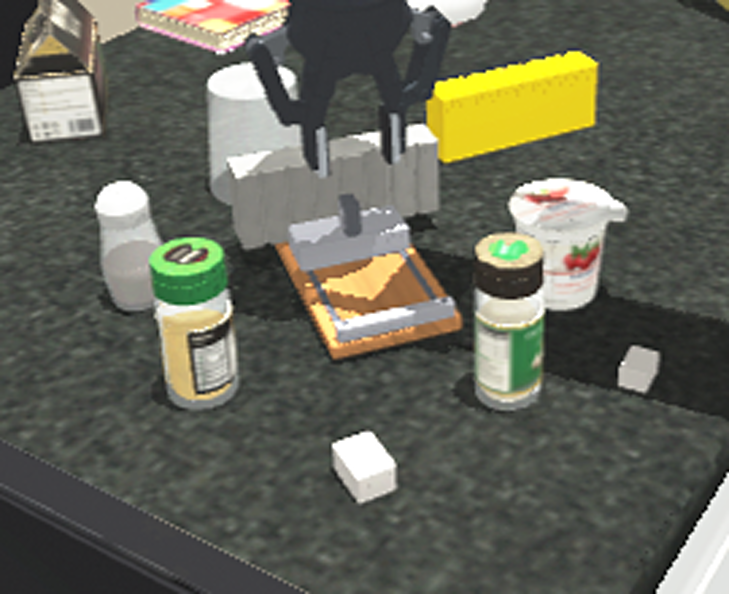

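Side view: the dresser lies flat on the worktop at (365,465), clear of everything. The gripper straddles the tab at (350,215). I'll descend, grip the tab and drag the jaw open.

```bash
python3 -m pendant '{"linear":[[0.4,0.2,1.5],[0.4,0.2,3],[0.4,0.2,4],[0.4,0.2,4.5],[0.4,0.2,4.5],[0.4,0.2,4.5],[0.4,0.2,4.5],[0.4,0.2,4.5],[0.4,0.2,4.5],[0.4,0.2,4.5]],"rotation":[[0,0,0],[0,0,0],[0,0,0],[0,0,0],[0,0,0],[0,0,0],[0,0,0],[0,0,0],[0,0,0],[0,0,0]],"grip":[0.5,0.5,0.5,0.5,0.5,0.5,1,1,1,1]}'
python3 -m pendant '{"linear":[[0,0,0],[0,0,0],[0,-0.7,0],[0,-1.6,0],[0,-2.6,0],[0,-3.6,0],[0,-4.6,0],[0,-5.5,0],[0,-6.2,0],[0,-6.6,0]],"rotation":[[0,0,0],[0,0,0],[0,0,0],[0,0,0],[0,0,0],[0,0,0],[0,0,0],[0,0,0],[0,0,0],[0,0,0]],"grip":[1,1,1,1,1,1,1,1,1,1]}'
```

```text
time: 6.08
tool_pos: [0.5461, 0.1665, 0.0646]
tool_rot: [-0.0, 0.893, 0.45, 0.002]
contact_force: [1.1, 3.9, 2.3]
gripper_width: 0.121
time: 6.92
tool_pos: [0.4937, 0.2059, 0.0646]
tool_rot: [0.001, 0.893, 0.45, 0.003]
contact_force: [6.2, 3.5, 0.6]
gripper_width: 0.126
```

```bash
python3 -m pendant '{"linear":[[0,-0.4,0],[0,-0.8,0],[0,-0.8,0],[0,-0.8,0],[0,-0.8,0],[0,-0.8,0],[0,-0.8,-2],[0,-0.8,-5],[0,-0.8,-8],[0,-0.8,-10]],"rotation":[[0,0,0],[0,0,0],[0,0,0],[0,0,0],[0,0,0],[0,0,0],[0,0,0],[0,0,0],[0,0,0],[0,0,0]],"grip":[1,1,1,0.6,0.5,0.5,0.5,0.5,0.5,0.5]}'
python3 - <<'E'
from h import *
s=manip.state(); print(s["tool_pos"],s["joint_pos"].round(2),tool(np.array([.5852,.1356,.15])-s["tool_pos"]))
E
```

```text
time: 7.75
tool_pos: [0.4859, 0.2096, 0.1655]
tool_rot: [0.0, 0.893, 0.45, 0.0]
contact_force: [1.1, 0.7, 0.8]
gripper_width: 0.503
[0.48587563 0.20956997 0.16547794] [ 0.27 -0.11  1.92 -0.    1.33 -0.67] [-0.04 12.38  1.56]
```

```bash
python3 -m pendant '{"linear":[[0,2,0],[0,4,0],[0,6,0],[0,8,0],[0,10,0],[0,12.4,0],[0,12.4,0],[0,12.4,0],[0,12.4,0],[0,12.4,0]],"rotation":[[0,0,7],[0,0,14],[0,0,21],[0,0,28],[0,0,35],[0,0,42],[0,0,49],[0,0,56],[0,0,63],[0,0,70]],"grip":[0.2,0.2,0.2,0.2,0.2,0.2,0.2,0.2,0.2,0.2]}'
python3 -m pendant '{"linear":[[0,0,0],[0,0,0],[0,0,0],[0,0,0],[0,0,0],[0,0,0],[0,0,0],[0,0,0],[0,0,0],[0,0,0]],"rotation":[[0,0,7],[0,0,14],[0,0,20],[0,0,20],[0,0,20],[0,0,20],[0,0,20],[0,0,20],[0,0,20],[0,0,20]],"grip":[0.2,0.2,0.2,0.2,0.2,0.2,0.2,0.2,0.2,0.2]}'
python3 - <<'E'
from h import *
import json
s=manip.state(); c=manip.calibration("wrist"); im=manip.grab_frame("wrist"); cv2.imwrite("pics/w2.png",im[:,:,::-1])
json.dump({k:np.array(v).tolist() for k,v in c.items()},open("w2.json","w"))
print(s["tool_pos"],s["joint_pos"].round(2),tool(np.array([.5852,.1356,.064])-s["tool_pos"]))
q=s["tool_rot"];m=R.from_quat(np.r_[q[1:],q[0]]).as_matrix();print(np.degrees(np.arctan2(m[1,0],m[0,0])))
E
```

```text
time: 8.58
tool_pos: [0.5846, 0.1354, 0.1623]
tool_rot: [0.001, 0.989, -0.147, -0.001]
contact_force: [-0.2, 0.4, 0.6]
gripper_width: 0.799
time: 9.42
tool_pos: [0.5852, 0.1361, 0.1633]
tool_rot: [0.0, 0.95, -0.313, 0.0]
contact_force: [-0.0, -0.2, 0.4]
gripper_width: 0.801
[0.58523333 0.13608236 0.16332598] [ 0.1   0.07  1.75 -0.    1.32  0.74] [0.03 0.04 9.93]
-36.47314440829095
```

View pics/w2.png

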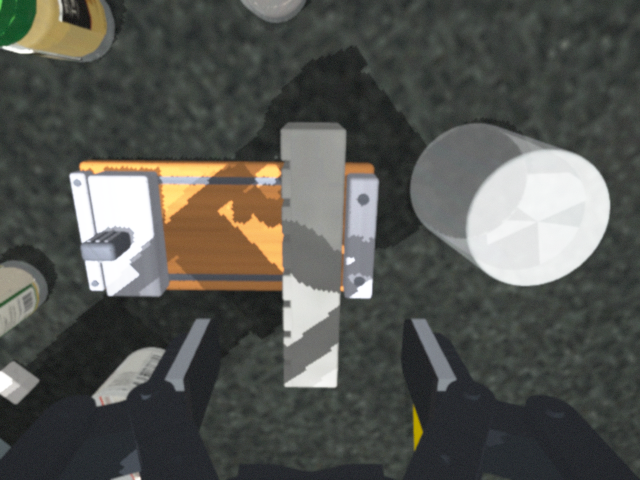

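Wrist view: the jaw is fully open by the end stop. The stone's top corners are about (281,129), (346,129), (338,388) and (284,387), with the fixed jaw at (345–379, 176–300). The fingers straddle the stone. I'll measure these.

```bash
python3 - <<'E'
from h import *
import json
c={k:(np.array(v) if k=="cam_to_world" else v) for k,v in json.load(open("w2.json")).items()}
q=[.5418,.1703,2.5031]; a=q[2]; M=np.array([[np.cos(a),-np.sin(a)],[np.sin(a),np.cos(a)]])
loc=lambda P:np.round(1000*M.T@(P[:2]-q[:2])).tolist()
for n,z,pts in(("stone",.076,[(281,129),(346,129),(338,388),(284,387)]),("fix",.036,[(349,176),(379,180),(370,300),(345,298)]),("jaw",.036,[(158,172),(89,172),(165,296),(106,294)]),("bed",.016,[(80,162),(374,164),(80,290)])):
    print(n,[loc(px("",u,v,z,c)) for u,v in pts])
print("tcp",loc(np.array([.5852,.1361])))
E
```

```text
stone [[-41.0, -69.0], [-72.0, -70.0], [-72.0, 80.0], [-40.0, 80.0]]
fix [[-78.0, -40.0], [-96.0, -38.0], [-95.0, 42.0], [-78.0, 40.0]]
jaw [[35.0, -42.0], [76.0, -42.0], [40.0, 39.0], [78.0, 38.0]]
bed [[91.0, -45.0], [-96.0, -44.0], [107.0, 45.0]]
tcp [-55.0, 2.0]
```

```bash
python3 -m pendant '{"linear":[[0,0.2,3],[0,0.2,6],[0,0.2,8],[0,0.2,9.3],[0,0.2,9.8],[0,0.2,9.8],[0,0.2,9.8],[0,0.2,9.8],[0,0.2,9.8],[0,0.2,9.8]],"rotation":[[0,0,0],[0,0,0],[0,0,0],[0,0,0],[0,0,0],[0,0,0],[0,0,0],[0,0,0],[0,0,0],[0,0,0]],"grip":[0.2,0.2,0.2,0.2,0.2,0.2,1,1,1,1]}'
python3 -m pendant '{"linear":[[0,0,0],[0,0,0],[-0.7,0,0],[-1.5,0,0],[-2.4,0,0],[-3.3,-0.1,0],[-4.2,-0.2,0],[-5.1,-0.3,0],[-5.8,-0.4,0],[-6.2,-0.5,0]],"rotation":[[0,0,0],[0,0,0],[0,0,0],[0,0,0],[0,0,0],[0,0,0],[0,0,0],[0,0,0],[0,0,0],[0,0,0]],"grip":[1,1,1,1,1,1,1,1,1,1]}'
python3 -c "
from h import *
s=manip.state();print(s['tool_pos'],s['contact_force'],s['gripper_width'],tool(np.array([.5418+.006*-.803,.1703+.006*.596,s['tool_pos'][2]])-s['tool_pos']))"
```

```text
time: 10.3
tool_pos: [0.5853, 0.1347, 0.0674]
tool_rot: [-0.001, 0.95, -0.313, 0.001]
contact_force: [-1.3, 0.2, 2.4]
gripper_width: 0.367
time: 11.13
tool_pos: [0.5385, 0.1754, 0.0674]
tool_rot: [-0.0, 0.95, -0.313, 0.003]
contact_force: [5.9, -7.3, 0.9]
gripper_width: 0.366
[0.53850583 0.17544602 0.0674313 ] [ 5.85732466 -7.25113485  0.9051187 ] 0.3655706175974388 [-0.03  0.22 -0.  ]
```

```bash
python3 -m pendant '{"linear":[[0,0,0],[0.45,0,-0.17],[0.92,0,-0.25],[1.39,0,-0.29],[1.86,0,-0.29],[2.32,0,-0.24],[2.78,0,-0.16],[3.24,0,-0.04],[3.68,0,0.13],[3.68,0,0.13]],"rotation":[[0,0,0],[0,-5,0],[0,-10,0],[0,-15,0],[0,-20,0],[0,-25,0],[0,-30,0],[0,-35,0],[0,-40,0],[0,-40,0]],"grip":[1,1,1,1,1,1,1,1,1,1]}'
python3 -c "
from h import *
s=manip.state();print(s['tool_pos'],s['joint_pos'].round(2),s['contact_force'])
im=manip.grab_frame('side');cv2.imwrite('pics/s4.png',cv2.resize(im[130:380,160:420,::-1],None,fx=2.4,fy=2.4,interpolation=cv2.INTER_CUBIC))"
```

```text
time: 11.97
tool_pos: [0.5664, 0.1546, 0.0649]
tool_rot: [-0.11, 0.89, -0.294, -0.33]
contact_force: [-2.5, 3.5, 10.9]
gripper_width: 0.361
[0.56636827 0.1545887  0.06488259] [-0.03  0.48  1.56  0.39  1.71  0.54] [-2.50213689  3.47673445 10.90057587]
```

View pics/s4.png

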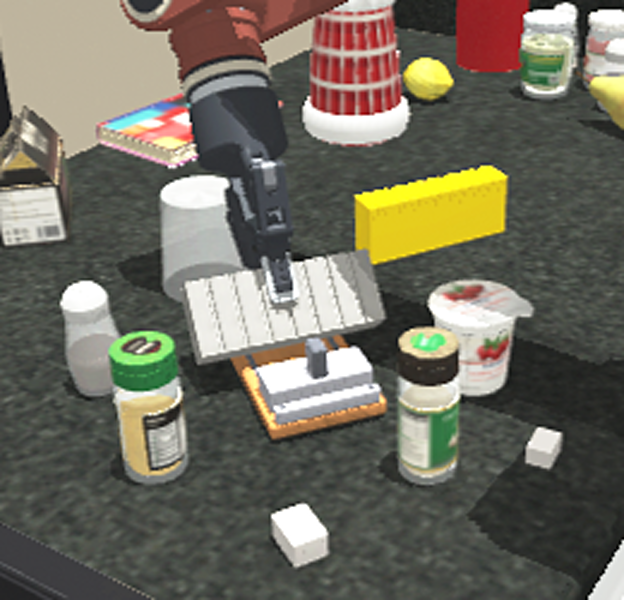

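Side view: the stone is tilted about 40° with its grooves upward and its lower edge on the bed. I'll open slowly so it settles onto the lower finger, then withdraw.

```bash
python3 -m pendant '{"linear":[[0,0,0],[0,0,0],[0,0,0],[0,0,0],[0,0,0],[0,0,0],[0,0,0],[0,0,0],[0,0,0],[0,0,0]],"rotation":[[0,0,0],[0,0,0],[0,0,0],[0,0,0],[0,0,0],[0,0,0],[0,0,0],[0,0,0],[0,0,0],[0,0,0]],"grip":[0.58,0.54,0.5,0.46,0.42,0.38,0.34,0.3,0.3,0.3]}'
python3 -m pendant '{"linear":[[0,0,-0.5],[0,0,-1],[0,0,-1.5],[0,0,-2],[0,0,-2.5],[0,0,-3.5],[0,0,-5],[0,0,-7],[0,0,-9],[0,0,-11]],"rotation":[[0,0,0],[0,0,0],[0,0,0],[0,0,0],[0,0,0],[0,0,0],[0,0,0],[0,0,0],[0,0,0],[0,0,0]],"grip":[0.3,0.3,0.3,0.3,0.3,0.3,0.3,0.3,0.3,0.3]}'
python3 -c "
from h import *
import json
s=manip.state();print(s['tool_pos'],s['joint_pos'].round(2),s['contact_force'])
im=manip.grab_frame('side');cv2.imwrite('pics/s5.png',cv2.resize(im[130:380,160:420,::-1],None,fx=2.4,fy=2.4,interpolation=cv2.INTER_CUBIC))"
```

```text
time: 12.85
tool_pos: [0.5666, 0.1535, 0.0639]
tool_rot: [-0.107, 0.892, -0.294, -0.325]
contact_force: [-0.3, 0.9, -0.8]
gripper_width: 0.699
time: 13.68
tool_pos: [0.6249, 0.1106, 0.1505]
tool_rot: [-0.107, 0.893, -0.294, -0.324]
contact_force: [0.6, 0.7, -0.1]
gripper_width: 0.701
[0.62485265 0.11063616 0.15045976] [-0.08  0.48  1.38  0.36  1.88  0.56] [ 0.6466948   0.66606912 -0.09512045]
```

View pics/s5.png

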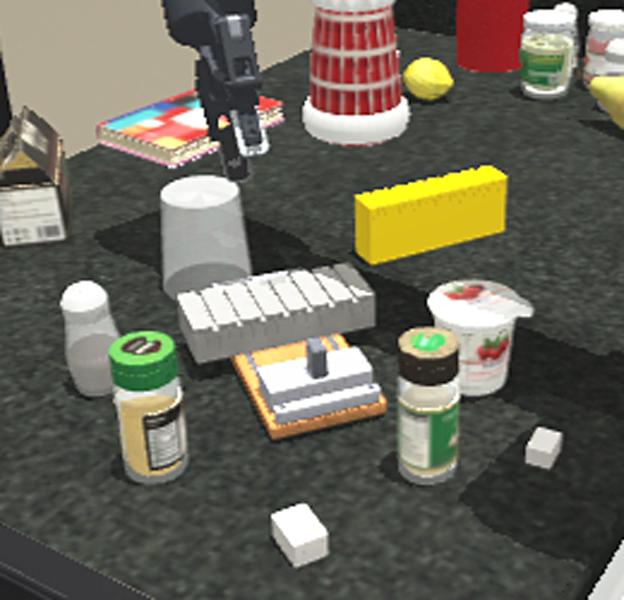

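Side view: the stone lies with grooves up. Its top corners are about (191,334), (374,297), (352,265) and (178,294). I'll check these against a top height of 48 mm.

```bash
python3 - <<'E'
from h import *
q=[.5418,.1703,2.5031]; a=q[2]; M=np.array([[np.cos(a),-np.sin(a)],[np.sin(a),np.cos(a)]])
loc=lambda P:np.round(1000*M.T@(P[:2]-q[:2])).tolist()
for z,pts in((.048,[(191,334),(374,297),(352,265),(178,294)]),(.016,[(200,361),(375,326)]),(.061,[(316,342)])):
    print(z,[loc(px("side",u/2.4+160,v/2.4+130,z)) for u,v in pts])
s=manip.state(); q=s["tool_rot"];m=R.from_quat(np.r_[q[1:],q[0]]); print(m.as_matrix().round(3).tolist())
T=np.array([[np.cos(-.639),np.sin(-.639),0],[np.sin(-.639),-np.cos(-.639),0],[0,0,-1]])
print("rotvec tool to upright",np.degrees((m.inv()*R.from_matrix(T)).as_rotvec()).round(1))
print("shift to above tab",tool(np.array([.5418-.803*.067,.1703+.596*.067,.16])-s["tool_pos"]))
E
```

```text
0.048 [[2.0, -79.0], [2.0, 70.0], [-56.0, 73.0], [-63.0, -74.0]]
0.016 [[-8.0, -72.0], [-5.0, 74.0]]
0.061 [[69.0, -1.0]]
[[0.62, -0.596, -0.51], [-0.457, -0.803, 0.383], [-0.637, -0.005, -0.771]]
rotvec tool to upright [-0.2 39.6  0.1]
shift to above tab [-13.67   0.23  10.55]
```

```bash
python3 -m pendant '{"linear":[[-2,0,1.5],[-4,0,3],[-6,0,4.6],[-8,0,6.2],[-10,0.1,7.7],[-12,0.2,9.3],[-13.7,0.2,10.5],[-13.7,0.2,10.5],[-13.7,0.2,10.5],[-13.7,0.2,10.5]],"rotation":[[0,6,0],[0,12,0],[0,18,0],[0,24,0],[0,30,0],[0,36,0],[0,39.8,0],[0,39.8,0],[0,39.8,0],[0,39.8,0]],"grip":[0.5,0.5,0.5,0.5,0.5,0.5,0.5,0.5,0.5,0.5]}'
python3 -m pendant '{"linear":[[0,0,0],[0,0,0],[0,0,0],[0,0,0],[0,0,0],[0,0,0],[0,0,0],[0,0,0],[0,0,0],[0,0,0]],"rotation":[[0,0,-7],[0,0,-14],[0,0,-21],[0,0,-28],[0,0,-35],[0,0,-42],[0,0,-49],[0,0,-56],[0,0,-63],[0,0,-70]],"grip":[0.5,0.5,0.5,0.5,0.5,0.5,0.5,0.5,0.5,0.5]}'
python3 -m pendant '{"linear":[[0,0,0],[0,0,0],[0,0,0],[0,0,0],[0,0,0],[0,0,0],[0,0,0],[0,0,0],[0,0,0],[0,0,0]],"rotation":[[0,0,-7],[0,0,-14],[0,0,-20],[0,0,-20],[0,0,-20],[0,0,-20],[0,0,-20],[0,0,-20],[0,0,-20],[0,0,-20]],"grip":[0.5,0.5,0.5,0.5,0.5,0.5,0.5,0.5,0.5,0.5]}'
python3 - <<'E'
from h import *
import json
s=manip.state(); q=s["tool_rot"];m=R.from_quat(np.r_[q[1:],q[0]]).as_matrix(); print(m.round(3).tolist(),np.degrees(np.arctan2(m[1,0],m[0,0])))
print(s["tool_pos"],tool(np.array([.5418-.803*.068,.1703+.596*.068,.062])-s["tool_pos"]))
c=manip.calibration("wrist"); im=manip.grab_frame("wrist"); cv2.imwrite("pics/w3.png",im[:,:,::-1])
json.dump({k:np.array(v).tolist() for k,v in c.items()},open("w3.json","w"))
E
```

```text
time: 14.57
tool_pos: [0.4845, 0.2123, 0.1567]
tool_rot: [-0.001, 0.95, -0.313, -0.001]
contact_force: [-0.4, -0.5, -0.1]
gripper_width: 0.5
time: 15.4
tool_pos: [0.4854, 0.2112, 0.1559]
tool_rot: [-0.002, 0.957, 0.29, -0.001]
contact_force: [-0.7, 0.2, -0.2]
gripper_width: 0.504
time: 16.23
tool_pos: [0.4838, 0.2124, 0.1559]
tool_rot: [-0.002, 0.893, 0.45, -0.001]
contact_force: [0.3, 0.8, -0.2]
gripper_width: 0.499
[[0.595, 0.804, -0.003], [0.804, -0.595, 0.002], [-0.0, -0.004, -1.0]] 53.480293029911394
[0.48375453 0.21240017 0.15587653] [0.08 0.4  9.39]
```

```bash
python3 -m pendant '{"linear":[[0,0.35,3],[0,0.35,6],[0,0.35,8],[0,0.35,9],[0,0.35,9.3],[0,0.35,9.3],[0,0.35,9.3],[0,0.35,9.3],[0,0.35,9.3],[0,0.35,9.3]],"rotation":[[0,0,0],[0,0,0],[0,0,0],[0,0,0],[0,0,0],[0,0,0],[0,0,0],[0,0,0],[0,0,0],[0,0,0]],"grip":[0.5,0.5,0.5,0.5,0.5,0.5,1,1,1,1]}'
python3 -m pendant '{"linear":[[0,0,0],[0,0,0],[0,0.6,0],[0,1.3,0],[0,2,0],[0,2.7,0],[0,3.4,0],[0,4,0],[0,4.5,0],[0,5,0]],"rotation":[[0,0,0],[0,0,0],[0,0,0],[0,0,0],[0,0,0],[0,0,0],[0,0,0],[0,0,0],[0,0,0],[0,0,0]],"grip":[1,1,1,1,1,1,1,1,1,1]}'
python3 -m pendant '{"linear":[[0,0.1,0],[0,0.2,0],[0,0.3,0],[0,0.4,0],[0,0.5,0],[0,0.6,0],[0,0.7,0],[0,0.8,0],[0,0.8,0],[0,0.8,0]],"rotation":[[0,0,0],[0,0,0],[0,0,0],[0,0,0],[0,0,0],[0,0,0],[0,0,0],[0,0,0],[0,0,0],[0,0,0]],"grip":[1,1,1,1,1,1,1,1,1,1]}'
python3 - <<'E'
from h import *
s=manip.state();h=np.array([-.803,.596]);print("tab local x",h@(s["tool_pos"][:2]-[.5418,.1703]),"F along x",h@s["contact_force"][:2])
E
```

```text
time: 17.12
tool_pos: [0.4875, 0.2107, 0.0649]
tool_rot: [-0.001, 0.893, 0.45, 0.0]
contact_force: [-2.0, -0.6, 6.3]
gripper_width: 0.12
time: 17.95
tool_pos: [0.5274, 0.1807, 0.0649]
tool_rot: [-0.002, 0.893, 0.45, -0.0]
contact_force: [-4.1, -1.1, 9.5]
gripper_width: 0.121
time: 18.78
tool_pos: [0.533, 0.1765, 0.0649]
tool_rot: [-0.002, 0.893, 0.45, -0.001]
contact_force: [-6.3, -0.3, 10.0]
gripper_width: 0.12
tab local x 0.010701939988287484 F along x 4.862416760121558
```

```bash
python3 -m pendant '{"linear":[[0,0.1,0],[0,0.2,0],[0,0.3,0],[0,0.35,0],[0,0.4,0],[0,0.45,0],[0,0.5,0],[0,0.55,0],[0,0.6,0],[0,0.6,0]],"rotation":[[0,0,0],[0,0,0],[0,0,0],[0,0,0],[0,0,0],[0,0,0],[0,0,0],[0,0,0],[0,0,0],[0,0,0]],"grip":[1,1,1,1,1,1,1,1,1,1]}'
python3 - <<'E'
from h import *
s=manip.state();h=np.array([-.803,.596]);print("tab local x",h@(s["tool_pos"][:2]-[.5418,.1703]),"F along x",h@s["contact_force"][:2])
E
```

```text
time: 19.62
tool_pos: [0.5362, 0.1741, 0.0649]
tool_rot: [-0.004, 0.893, 0.45, -0.002]
contact_force: [-13.3, 4.7, 16.2]
gripper_width: 0.126
tab local x 0.006781414878031745 F along x 13.446164750938225
```

```bash
python3 -m pendant '{"linear":[[0,0.1,0],[0,0.2,0],[0,0.3,0],[0,0.3,0],[0,0.3,0],[0,0.3,0],[0,0.3,0],[0,0.3,0],[0,0.3,0],[0,0.3,0]],"rotation":[[0,0,0],[0,0,0],[0,0,0],[0,0,0],[0,0,0],[0,0,0],[0,0,0],[0,0,0],[0,0,0],[0,0,0]],"grip":[1,1,1,1,1,1,1,1,1,1]}'
python3 - <<'E'
from h import *
s=manip.state();h=np.array([-.803,.596]);print("tab local x",h@(s["tool_pos"][:2]-[.5418,.1703]),"F along x",h@s["contact_force"][:2])
E
```

```text
time: 20.45
tool_pos: [0.5363, 0.174, 0.0649]
tool_rot: [-0.007, 0.893, 0.45, -0.004]
contact_force: [-22.0, 9.3, 21.3]
gripper_width: 0.122
tab local x 0.0066534875237727045 F along x 23.179318660891962
```

Hard stop at the expected gap of about 60 mm, with the force rising and no more travel. I'll release, rise clear and check.

```bash
python3 -m pendant '{"linear":[[0,0,0],[0,0,0],[0,0,0],[0,0,0],[0,0,-1],[0,0,-3],[0,0,-6],[0,0,-9],[0,0,-12],[0,0,-14]],"rotation":[[0,0,0],[0,0,0],[0,0,0],[0,0,0],[0,0,0],[0,0,0],[0,0,0],[0,0,0],[0,0,0],[0,0,0]],"grip":[0.6,0.5,0.5,0.5,0.5,0.5,0.5,0.5,0.5,0.5]}'
python3 -m pendant '{"linear":[[0,-3,0],[0,-6,0],[0,-9,0],[0,-9,0],[0,-9,0],[0,-9,0],[0,-9,0],[0,-9,0],[0,-9,0],[0,-9,0]],"rotation":[[0,0,0],[0,0,0],[0,0,0],[0,0,0],[0,0,0],[0,0,0],[0,0,0],[0,0,0],[0,0,0],[0,0,0]],"grip":[0,0,0,0,0,0,0,0,0,0]}'
python3 - <<'E'
from h import *
import json
s=manip.state(); c=manip.calibration("wrist"); w=manip.grab_frame("wrist"); sd=manip.grab_frame("side")
json.dump({k:np.array(v).tolist() for k,v in c.items()},open("w4.json","w"))
cv2.imwrite("pics/w4.png",w[:,:,::-1]); cv2.imwrite("pics/side4.png",sd[:,:,::-1])
top=cv2.resize(w[160:480,100:500],(500,400)); b=cv2.resize(sd[130:380,160:420],(300,288)); p=np.zeros((400,800,3),np.uint8); p[:,:500]=top; p[:288,500:]=b
cv2.imwrite("pics/f.png",p[:,:,::-1]); print(s["tool_pos"])
E
```

```text
time: 21.28
tool_pos: [0.5419, 0.1703, 0.207]
tool_rot: [-0.001, 0.893, 0.45, 0.001]
contact_force: [1.2, -0.0, 0.3]
gripper_width: 0.502
time: 22.12
tool_pos: [0.4687, 0.2235, 0.2029]
tool_rot: [-0.002, 0.893, 0.45, -0.001]
contact_force: [0.3, -0.3, 0.7]
gripper_width: 0.999
[0.46866819 0.22346665 0.20286425]
```

View pics/f.png

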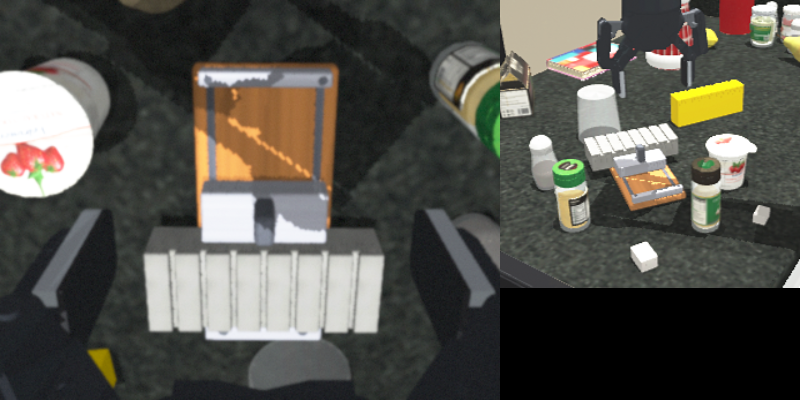

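Stone flat, grooves up, between the sliding jaw (263,215) and the fixed jaw (263,335). Bystanders are all standing. A numeric check of centring:

```bash
python3 - <<'E'
from h import *
import json
c={k:(np.array(v) if k=="cam_to_world" else v) for k,v in json.load(open("w4.json")).items()}
q=[.5418,.1703,2.5031]; a=q[2]; M=np.array([[np.cos(a),-np.sin(a)],[np.sin(a),np.cos(a)]])
loc=lambda P:np.round(1000*M.T@(P[:2]-q[:2])).tolist()
for n,z,pts in(("stone",.048,[(146,252),(382,252),(381,330),(146,331)]),("jawtop",.036,[(202,193),(326,193),(326,242),(202,242)]),("fixed jaw",.036,[(206,338),(321,338)]),("bed",.016,[(194,65),(338,65)])):
    print(n,[loc(px("",100+u*.8,160+v*.8,z,c)) for u,v in pts])
E
```

```text
stone [[-16.0, 73.0], [-16.0, -73.0], [-76.0, -77.0], [-77.0, 77.0]]
jawtop [[19.0, 39.0], [19.0, -38.0], [-17.0, -40.0], [-17.0, 40.0]]
fixed jaw [[-94.0, 40.0], [-93.0, -39.0]]
bed [[95.0, 43.0], [95.0, -45.0]]
```

Stone x is −77 to −16 mm and y is centred within 1 mm. The jaw face is at −17, so the gap is 60 mm. I'll hand it in.

```bash
python3 -c "
from plant import manip
print(manip.job_done())"
```

```text
the job is handed in; nothing more can be done
None
```

The job is done and handed in at about 22 s of the 72 s allowed. The sharpening stone lies flat with its grooves up, held between both jaws.

- **What I did:** I put the dresser on the worktop and dragged the jaw open by its tab. I then slid the stone along the bed, tipped it over inside the holder and eased it down. Last, I slid the jaw home until it stopped, with about 23 N of push.
- **Last checks:** The final wrist picture puts the stone at x = −77 to −16 mm, with y centred to about 1 mm. The jaw face is at −17 mm, so the gap is 60 mm, which matches the stone's width. All the bystanders stood where they were, by eye in the pictures, and the gripper was clear of everything.
- **Disagreements:** No final check failed. Two readings along the way were off:
    - The dresser was set down with a 37 N press, but it ended flat and clear.
    - A side-view check just after tipping disagreed by up to about 10 mm between the stone's top and bottom edges. I put that down to reading error, and the final picture shows the stone flat.

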